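# Pop open the elbow bin

### The arm

A 6-joint arm with a two-finger parallel gripper is mounted at the origin on the work surface. World frame = base frame: x ahead of the robot, y to its left, z up, the work surface at z = 0. Lengths are in m, angles in rad, forces in N, time in s.
With the tool pointing down it reaches from about 0.35 to 0.85 m from the base axis. Payload 8.1 kg.
Tool frame: the origin (TCP) lies at the very end of the fingers, on their centre line; the grasp point (between the pads) lies robot.grip_point_offset behind it (robot.grip_point_offset is the distance from the TCP to the grasp point, in m); z points along the fingers, y is the line along which they close (so a half turn about z gives the same grasp; the last joint's range is limited). The gripper opens to 93 mm and grips with 3 to 60 N. Pads are 15 mm wide; open, the fingers measure 128 mm over their backs; the gripper's body (75 mm by 188 mm) begins 65 mm behind the grasp point.
Start: joints at [-1.381, 0.13, 1.488, -0, 1.523, -0.085], TCP at [0.163, -0.577, 0.219] pointing down, gripper open.
Joint ranges: [-2.96, 2.96], [-0.89, 2.26], [0.02, 2.5], [-1.34, 4.48], [0, 2.73], [-2.66, 2.66]. Speed limits (rad/s): [2.39, 2.39, 2.79, 3.14, 3.14, 3.14].

### API

Orientations are given as a rotation vector (axis times angle).
In Python, from plant import robot, eyes gives the robot as it stands. The module is installed in compiled form; this text tells all that it offers.
- The arm moves only by the tool apply_moves, never from a script. Its argument "steps" is one flat list of numbers, 7 for each row, row after row: the shift along the tool's x, y, z in units of 30 mm (1.0 is 30 mm), then the turn, a rotation vector about the tool's x, y, z in units of 6 degrees (1.0 is 6 degrees), then the opening in per cent of the stroke, from 0 (shut) to 100 (fully open). In form: [dx, dy, dz, ax, ay, az, fingers, dx, dy, dz, ax, ay, az, fingers, ...]. A call has 1 to 12 rows; each row shifts and turns the commanded pose from where the row before left it, along the tool's axes as they then stand; what a row does not reach is not made up. A row lasts 1/12 s, in which the tool goes at most 41.7 mm and 7.16 degrees, less where a joint would pass 70% of its speed; a pose out of reach is approached as far as the arm can. A call is refused whole if a number of a shift passes 1 or a number of a turn 1, either way. A call with a gripper value outside its range is refused whole. The fingers move at their own pace and stop on an object; "grip_force" is the grip in N (left out, the last holds). Time passes only in rows, so rows that do not move let the fingers close. It gives the time, the measured TCP pose, the force, the opening and the grip force at its end, in the units of the state.
- robot.read_state(): the state, without advancing time (a new reading comes with each control period).
- eyes.read_camera(name): name is "side" or "top"; returns the picture (384x512x3 uint8, red, green, blue); there is no depth.
- eyes.calibration(name): a dict with "K" (3x3 intrinsics, pixels), "R" (3x3) and "t" (3): a world point X has camera coordinates R X + t. Camera axes: x right, y down, z forward; pixel columns grow to the right and rows downward; lengths in m; the calibration is good to about 2 mm. A picture is of the moment at which its call begins. calibration takes no time and is no camera call.
- robot.close_job(): hands the job in; it is judged then, once.
Trained networks look in the newest picture that a camera, given by its name, has taken for a name from the list of things; names that differ only in an ending like _2 or _b are one class to them, and where a whole thing is asked for, a point or a joint stands for the part that bears it (a point fixed in the world has none). Each returns a list of dicts, best first, with "conf" (0 to 1); they miss things now and then, are a little off and sometimes report something else, mostly with a low value. They report only what shows in the picture. A call takes as long as a camera call.
- eyes.search_frame(camera, thing): "rect" ([left, top, width, height] in pixels, round what is visible of it).
- eyes.place_of(camera, thing): "xy" ([column, row] in pixels: a listed point, or the origin of a listed thing).
The state is a dict: "t": time; "q": joint angles; "dq": joint speeds; "joint_torque": joint torques, N m; "tool_pos": TCP position; "orientation": TCP orientation; "force": force on the tool from outside, world axes, zero at the start; "wrist_torque": the same for the moment, N m; "opening": finger opening in m; "gripper_force": force on a finger pad.
Only numpy, scipy, OpenCV 4.12 (cv2) and the standard library are available. Lean on these libraries where they do the work, as an engineer would, in place of code of your own. Each camera call takes 0.05 s, during which the arm holds its last target. There are 200 camera calls.

### The job

Open the small-parts bin whose lid carries the L-shaped elbow sample: press the front of its lid until the push catch lets go, take the fingertips away so that the spring raises the lid ajar by itself, then push the lid's front edge up and over with the fingertips until it lies all the way back and stays open. Do it all by gentle touch with nothing gripped, keep the other two lids shut, and leave the loose fittings and supplies where they are.

Things in the scene. Friction and masses are not known exactly. Their poses are not given: they have to be found in the camera images.
- bin_elbow: One of three equal blue bins fixed to the counter, 150 mm deep (x) x 120 wide (y) x 100 tall, 4 mm walls; on its lid next to the hinge is glued an L-shaped elbow fitting (two 38 mm legs at right angles, 25 mm across the ends), brass, at most 28 mm high. Origin: centre of its underside; -x is its front (roughly towards the robot). The bins do not touch
- lid_elbow (a joint): Grey lid of that bin, 131 x 108 mm, 6 thick, inset flush with the rim (top 100 mm above the counter), hinged along its rear edge. rad: 0 shut, negative pressed in, positive opening up and back; stop at 1.95. Once sprung ajar it swings freely (1 to 2 N at the edge); let go before upright (1.57) it falls back to ajar, past upright it falls onto its stop and stays open
- elbow_press (a point): Where to press: top of that lid, mid-width, 30 mm behind its front edge, 105 mm from the hinge (the lid is bare within 75 mm of its front edge). Pushed down here about 7 mm (6 N; press 9 to be sure, hard stop at about 12 mm) the push catch lets go; with the finger away a plunger lifts the lid to about 0.61 rad. Moves with the lid; x towards the hinge, z out of its top
- elbow_edge (a point): Middle of that lid's front edge, at half its thickness, 135 mm from the hinge axis; about 77 mm higher when ajar than when shut. Push it up from underneath, along its arc: pushed straight back while ajar it jams by friction. Moves with the lid
- elbow_hinge (a point): Middle of that lid's hinge axis, 97 mm above the counter, fixed to the bin with the bin's axes (hinge along y)
- bin_nipple: One of three equal blue bins fixed to the counter, 150 mm deep (x) x 120 wide (y) x 100 tall, 4 mm walls; on its lid next to the hinge is glued a straight pipe nipple (a 60 mm rod across the lid with a collar in the middle), brass, at most 28 mm high. Origin: centre of its underside; -x is its front (roughly towards the robot). The bins do not touch
- lid_nipple (a joint): Grey lid of that bin, 131 x 108 mm, 6 thick, inset flush with the rim (top 100 mm above the counter), hinged along its rear edge. rad: 0 shut, negative pressed in, positive opening up and back; stop at 1.95. Once sprung ajar it swings freely (1 to 2 N at the edge); let go before upright (1.57) it falls back to ajar, past upright it falls onto its stop and stays open
- nipple_press (a point): Where to press: top of that lid, mid-width, 30 mm behind its front edge, 105 mm from the hinge (the lid is bare within 75 mm of its front edge). Pushed down here about 7 mm (6 N; press 9 to be sure, hard stop at about 12 mm) the push catch lets go; with the finger away a plunger lifts the lid to about 0.61 rad. Moves with the lid; x towards the hinge, z out of its top
- nipple_edge (a point): Middle of that lid's front edge, at half its thickness, 135 mm from the hinge axis; about 77 mm higher when ajar than when shut. Push it up from underneath, along its arc: pushed straight back while ajar it jams by friction. Moves with the lid
- nipple_hinge (a point): Middle of that lid's hinge axis, 97 mm above the counter, fixed to the bin with the bin's axes (hinge along y)
- bin_nut: One of three equal blue bins fixed to the counter, 150 mm deep (x) x 120 wide (y) x 100 tall, 4 mm walls; on its lid next to the hinge is glued a flat hexagonal nut, 40 mm across, 14 high, with a dark bore, brass, at most 28 mm high. Origin: centre of its underside; -x is its front (roughly towards the robot). The bins do not touch
- lid_nut (a joint): Grey lid of that bin, 131 x 108 mm, 6 thick, inset flush with the rim (top 100 mm above the counter), hinged along its rear edge. rad: 0 shut, negative pressed in, positive opening up and back; stop at 1.95. Once sprung ajar it swings freely (1 to 2 N at the edge); let go before upright (1.57) it falls back to ajar, past upright it falls onto its stop and stays open
- nut_press (a point): Where to press: top of that lid, mid-width, 30 mm behind its front edge, 105 mm from the hinge (the lid is bare within 75 mm of its front edge). Pushed down here about 7 mm (6 N; press 9 to be sure, hard stop at about 12 mm) the push catch lets go; with the finger away a plunger lifts the lid to about 0.61 rad. Moves with the lid; x towards the hinge, z out of its top
- nut_edge (a point): Middle of that lid's front edge, at half its thickness, 135 mm from the hinge axis; about 77 mm higher when ajar than when shut. Push it up from underneath, along its arc: pushed straight back while ajar it jams by friction. Moves with the lid
- nut_hinge (a point): Middle of that lid's hinge axis, 97 mm above the counter, fixed to the bin with the bin's axes (hinge along y)
- tape_roll: Loose white roll of thread tape lying flat, 60 mm across, 19 mm high, bore 36 mm; origin at the centre of its underside
- sealant: Loose yellow bottle of sealant, standing, 54 mm across, 130 mm tall; origin at the centre of its underside
- valve: Loose small brass ball valve with a steel lever, 95 mm long, 44 mm high; origin under its middle
- tee: Loose brass tee fitting lying flat, 70 x 50 mm, 24 mm high; origin under its middle

How it is judged:
On the way, in this order (a step that is already met when the one before it is completed fails the run):
1. the elbow bin's lid is pressed in (value of joint lid_elbow below -0.03 rad and contact force between the fingers and lid_elbow above 0.5 N).
2. the lid has sprung ajar by itself, with nothing touching it (value of joint lid_elbow between 0.4 and 0.85 rad and contact force between each of the fingers, the arm and lid_elbow below 0.1 N), for 0.2 s.
At the end, for the whole second after the job is handed in: The elbow bin's lid lies back past 1.75 rad and is at rest, the other two lids are shut (below 0.1 rad), and each loose thing is within 30 mm of where it stood (value of joint lid_elbow above 1.75 rad and velocity of joint lid_elbow between -0.1 and 0.1 rad/s and value of joint each of lid_nipple, lid_nut below 0.1 rad and distance of each of tape_roll, sealant, valve, tee from where it was at the start of the episode below 0.03 m); the robot touches nothing.
It fails at once if another bin's catch is set off (value of joint any of lid_nipple, lid_nut above 0.1 rad).
It fails at once if a loose thing is lifted, carried or knocked away (distance of any of tape_roll, sealant, valve, tee from where it was at the start of the episode above 0.03 m).
It fails at once if the sealant bottle is tipped (angle between sealant's own z axis and vertical above 0.4 rad).
It fails at once if the elbow bin's lid is gripped or handled roughly (over 40 N) (contact force between any of the fingers, the arm and lid_elbow above 40 N).
It also fails if it takes over 48 s, if anything falls off the work surface, if the arm or the gripper's body presses on something with over 40 N, if the wrist force passes 120 N, or if a joint passes its speed limit or range.

## Working session

There is one attempt and no reset: what is moved stays moved. The work goes in short steps, Python scripts to look and compute and a tool call to move; the robot and the scene stay as the last step left them, time stands still between calls to the robot, and variables do not carry over. Pictures are saved under pics/ and viewed, at most 10 in all, crops included, and the job is handed in when it is done.

Besides the shell and the picture viewer there is one more tool, called after ">>>" by a JSON object that holds its "op" and its "data". apply_moves: Moves the arm, as the interface text tells. Its arguments: {"type":"object","properties":{"steps":{"type":"array"},"grip_force":{"type":"number"}},"required":["steps"]}

```bash
mkdir -p pics; cat > h.py <<'E'
import numpy as np, cv2
from plant import robot, eyes
def snap(cam,fn):
    im=eyes.read_camera(cam); cv2.imwrite('pics/'+fn,im[:,:,::-1]); return im
def ray_z(cam,uv,z):
    c=eyes.calibration(cam);K,R,t=[np.array(c[k]) for k in 'KRt']
    d=R.T@np.linalg.solve(K,[uv[0],uv[1],1.]); o=-R.T@t
    return o+d*(z-o[2])/d[2]
def proj(cam,X):
    c=eyes.calibration(cam);K,R,t=[np.array(c[k]) for k in 'KRt']
    p=K@(R@np.array(X)+t); return p[:2]/p[2]
E
python3 - <<'E'
from h import *
a=snap('top','a_top.png'); b=snap('side','a_side.png')
for n,z in [('bin_elbow',0),('elbow_press',.1),('elbow_edge',.097),('elbow_hinge',.097),('bin_nipple',0),('nipple_press',.1),('nipple_hinge',.097),('nut_press',.1),('nut_hinge',.097),('tape_roll',0),('sealant',0),('valve',0),('tee',0)]:
    for c in ['top','side']:
        for r in eyes.place_of(c,n)[:2]: print(n,c,np.round(r['xy']),round(r['conf'],2),ray_z(c,r['xy'],z).round(3))
s=robot.read_state();print(s['tool_pos'],s['orientation'],s['opening'],s['t'],s['force'],robot.grip_point_offset)
E
```

```text
bin_elbow top [177. 211.] 0.63 [0.5   0.218 0.   ]
bin_elbow side [237. 172.] 0.64 [0.516 0.23  0.   ]
elbow_press top [167. 220.] 0.84 [0.476 0.227 0.1  ]
elbow_press top [259. 190.] 0.7 [ 0.549 -0.001  0.1  ]
elbow_press side [218. 146.] 0.69 [0.463 0.245 0.1  ]
elbow_press side [296. 185.] 0.53 [0.659 0.009 0.1  ]
elbow_edge top [161. 232.] 0.62 [0.445 0.243 0.097]
elbow_edge top [258. 205.] 0.3 [0.511 0.003 0.097]
elbow_edge side [211. 148.] 0.61 [0.441 0.243 0.097]
elbow_hinge top [174. 181.] 0.72 [0.573 0.212 0.097]
elbow_hinge side [255. 147.] 0.65 [0.581 0.224 0.097]
bin_nipple top [252. 177.] 0.87 [0.591 0.015 0.   ]
bin_nipple side [271. 216.] 0.84 [0.586 0.001 0.   ]
bin_nipple side [257. 147.] 0.62 [0.607 0.362 0.   ]
nipple_press top [256. 188.] 0.62 [0.554 0.008 0.1  ]
nipple_press top [339. 192.] 0.16 [ 0.544 -0.2    0.1  ]
nipple_press side [248. 194.] 0.68 [ 0.521 -0.001  0.1  ]
nipple_press side [258. 191.] 0.65 [0.55  0.004 0.1  ]
nipple_hinge top [254. 151.] 0.7 [0.647 0.013 0.097]
nipple_hinge top [233. 254.] 0.33 [0.389 0.066 0.097]
nipple_hinge side [296. 182.]
[... 356 characters left out ...]
_roll top [161. 235.] 0.52 [0.436 0.261 0.   ]
tape_roll side [201. 209.] 0.63 [ 0.387  0.068 -0.   ]
sealant top [396. 149.] 0.84 [ 0.666 -0.376  0.   ]
sealant top [256. 206.] 0.62 [0.51  0.004 0.   ]
sealant side [335. 331.] 0.9 [ 0.653 -0.372 -0.   ]
valve top [258. 191.] 0.49 [ 0.552 -0.     0.   ]
valve side [244. 137.] 0.39 [0.573 0.441 0.   ]
tee top [397. 212.] 0.81 [ 0.494 -0.378  0.   ]
tee top [255. 204.] 0.63 [0.517 0.008 0.   ]
tee side [336. 330.] 0.71 [ 0.655 -0.371  0.   ]
tee side [265. 343.] 0.68 [ 0.499 -0.373  0.   ]
[ 0.16281773 -0.57749015  0.21863181] [-3.11197717e+00 -4.30280653e-01  4.17869025e-06] 0.09326838154704957 1.4 [-0.06920346  0.19927622  0.07695956] 0.0188
```

View pics/a_top.png

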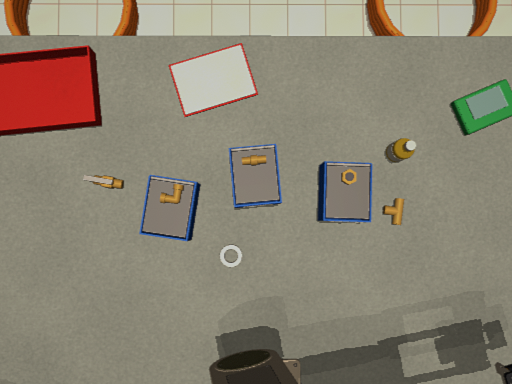

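View pics/a_side.png

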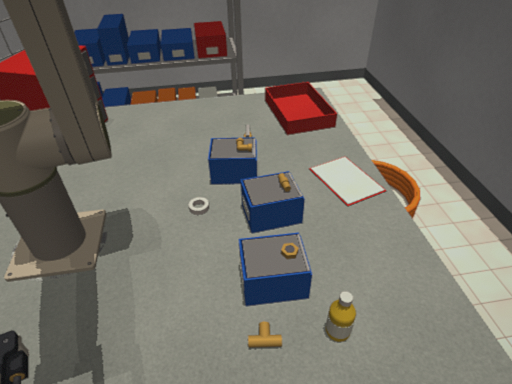

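The top view shows the elbow bin on the left, with rim corners at about (150,177), (199,184), (190,240) and (141,233). The nipple bin is in the middle near (255,176) and the nut bin on the right near (346,192). In the side view the elbow bin is the farthest one, near (233,150). I'll fit the bin's pose to its silhouette next.

```bash
cat > fit.py <<'E'
from h import *
from scipy.optimize import minimize
box=np.array([[x,y,z] for x in(-.075,.075) for y in(-.06,.06) for z in(0,.1)])
ims={c:cv2.imread(f'pics/a_{c}.png') for c in('top','side')}
S=4; M={}
for c,(u,v) in {'top':(170,209),'side':(233,158)}.items():
    hsv=cv2.cvtColor(ims[c],cv2.COLOR_BGR2HSV)
    m=cv2.inRange(hsv,(105,110,40),(130,255,255))
    n,l,st,ce=cv2.connectedComponentsWithStats(m,connectivity=8)
    k=min((k for k in range(1,n) if st[k,4]>100),key=lambda k:np.hypot(*(ce[k]-[u,v])))
    pts=np.argwhere(l==k)[:,::-1]; print(c,st[k])
    g=np.zeros((384*S,512*S),np.uint8); hull=cv2.convexHull(pts.astype(np.int32))
    a=np.zeros((384,512),np.uint8); cv2.fillConvexPoly(a,hull,1); M[c]=cv2.resize(a,None,fx=S,fy=S,interpolation=cv2.INTER_NEAREST)
def cost(p,cams=('top','side')):
    x,y,w=p; R=np.array([[np.cos(w),-np.sin(w),0],[np.sin(w),np.cos(w),0],[0,0,1]]); tot=0
    for c in cams:
        P=np.array([proj(c,R@b+[x,y,0]) for b in box])
        g=np.zeros_like(M[c]); h=cv2.convexHull(((P+.5)*S).astype(np.int32)); cv2.fillConvexPoly(g,h,1)
        tot+=1-(g&M[c]).sum()/(g|M[c]).sum()
    return tot
for cams in (('top','side'),('top',),('side',)):
    r=minimize(cost,[.51,.225,-.15],args=(cams,),method='Nelder-Mead',options=dict(initial_simplex=[[.51,.225,-.15],[.53,.225,-.15],[.51,.245,-.15],[.51,.225,-.3]]))
    x,y,w=r.x; d=np.array([np.cos(w),np.sin(w)])
    print(cams,r.x.round(4),round(r.fun,3)); 
    # hinge location: lid front gap; press 105 mm, edge 135 from hinge
E
python3 fit.py
```

```text
top [140 175  59  66 543]
side [ 208  138   96   95 2699]
('top', 'side') [ 0.5067  0.2274 -0.151 ] 0.708
('top',) [ 0.5065  0.2276 -0.1486] 0.024
('side',) [ 0.5614  0.0297 -1.0504] 0.417
```

>>> {"op": "apply_moves", "data": {"steps": [0.93, -0.6, 0, 0, 0, 0, 0, 0.93, -0.6, 0, 0, 0, 0, 0, 0.93, -0.6, 0, 0, 0, 0, 0, 0.93, -0.6, 0, 0, 0, 0, 0, 0.93, -0.6, 0, 0, 0, 0, 0, 0.93, -0.6, 0, 0, 0, 0, 0, 0.93, -0.6, 0, 0, 0, 0, 0, 0.93, -0.6, 0, 0, 0, 0, 0, 0.93, -0.6, 0, 0, 0, 0, 0, 0.93, -0.6, 0, 0, 0, 0, 0, 0.93, -0.6, 0, 0, 0, 0, 0, 0.93, -0.6, 0, 0, 0, 0, 0]}}

```text
t: 2.4
tool_pos: [0.4273, -0.2774, 0.2189]
orientation: [3.112, 0.43, 0.001]
force: [0.9, 0.2, -0.1]
opening: 0.0178
gripper_force: 0.0
```

>>> {"op": "apply_moves", "data": {"steps": [0.37, -1, 0, 0, 0, 0, 0, 0.37, -1, 0, 0, 0, 0, 0, 0.37, -1, 0, 0, 0, 0, 0, 0.37, -1, 0, 0, 0, 0, 0, 0.37, -1, 0, 0, 0, 0, 0, 0.37, -1, 0, 0, 0, 0, 0, 0.37, -1, 0, 0, 0, 0, 0, 0.37, -1, 0, 0, 0, 0, 0, 0.37, -1, 0, 0, 0, 0, 0, 0.37, -1, 0, 0, 0, 0, 0, 0.37, -1, 0, 0, 0, 0, 0, 0.37, -1, 0, 0, 0, 0, 0]}}

```text
t: 3.4
tool_pos: [0.4569, 0.1055, 0.2189]
orientation: [3.112, 0.43, 0.001]
force: [0.3, -0.1, 1.6]
opening: 0.0005
gripper_force: 0.0
```

>>> {"op": "apply_moves", "data": {"steps": [0.37, -1, 0, 0, 0, 0, 0, 0.37, -1, 0, 0, 0, 0, 0, 0.37, -1, 0, 0, 0, 0, 0, 0.37, -1, 0, 0, 0, 0, 0, 0, 0, 0, 0, 0, -1, 0, 0, 0, 0, 0, 0, -1, 0, 0, 0, 0, 0, 0, -1, 0, 0, 0, 0, 0, 0, -1, 0, 0, 0, 0, 0, 0, -1, 0, 0, 0, 0, 0, 0, -1, 0, 0, 0, 0, 0, 0, -1, 0, 0, 0, 0, 0, 0, -1, 0]}}

```text
t: 4.4
tool_pos: [0.4672, 0.2315, 0.2187]
orientation: [2.664, 1.666, 0.0]
force: [-0.1, 0.4, -1.0]
opening: 0.0007
gripper_force: 0.0
```

>>> {"op": "apply_moves", "data": {"steps": [0, 0, 0, 0, 0, -1, 0, 0, 0, 0, 0, 0, -1, 0, 0, 0, 0, 0, 0, -1, 0, 0, 0, 0, 0, 0, -1, 0, 0, 0, 0, 0, 0, -1, 0, 0, 0, 0, 0, 0, -1, 0, 0, 0, 0, 0, 0, -1, 0, 0, 0, 0, 0, 0, -1, 0, 0, 0, 0, 0, 0, -1, 0, 0, 0, 0, 0, 0, -1, 0, 0, 0, 0, 0, 0, -1, 0, 0, 0, 0, 0, 0, -1, 0]}}

```text
t: 5.4
tool_pos: [0.4672, 0.2315, 0.2188]
orientation: [1.176, 2.913, 0.0]
force: [0.8, 0.2, 0.2]
opening: 0.0006
gripper_force: 0.0
```

>>> {"op": "apply_moves", "data": {"steps": [0, 0, 0, 0, 0, -1, 0, 0, 0, 0, 0, 0, -1, 0, 0, 0, 0, 0, 0, -1, 0, 0, 0, 0, 0, 0, -1, 0, 0, 0, 0, 0, 0, -1, 0, 0, 0, 0, 0, 0, -1, 0, 0, 0, 0, 0, 0, 0, 0]}}

```text
t: 5.98
tool_pos: [0.4672, 0.2314, 0.2187]
orientation: [0.218, 3.134, 0.0]
force: [-0.1, -0.1, -0.8]
opening: 0.0003
gripper_force: 0.0
```

```bash
cat >> h.py <<'E'
from scipy.spatial.transform import Rotation as Ro
BIN=np.array([.5065,.2275]);W=-.15
D=np.array([np.cos(W),np.sin(W),0]);Yb=np.array([-np.sin(W),np.cos(W),0])
def bin2w(x,y,z): return np.r_[BIN,0]+D*x+Yb*y+[0,0,z]
def st():
    s=robot.read_state();R=Ro.from_rotvec(s['orientation']).as_matrix();p=np.array(s['tool_pos']);e=p-np.r_[BIN,0]
    print('t',s['t'],'pos',p.round(4),'bin xyz(mm)',(np.array([e@D,e@Yb,e[2]])*1e3).round(1),'F',np.round(s['force'],1))
    print('toolx',R[:,0].round(3),'z',R[:,2].round(3),'q',np.round(s['q'],2)); return s,p,R
def units(target):
    s,p,R=st(); print('units',(R.T@(np.array(target)-p)/.03).round(2))
E
python3 - <<'E'
from h import *
units(bin2w(-.039,0,.2))
s,p,R=st(); print(np.degrees(np.arctan2(R[1,0],R[0,0])), np.degrees(np.pi+W))
snap('top','b_top.png')
for c in ['top']:
  for n in ['elbow_press','elbow_edge']:
    for r in eyes.place_of(c,n)[:2]: print(n,r)
E
```

```text
t 5.9833 pos [0.4672 0.2314 0.2187] bin xyz(mm) [-39.5  -2.  218.7] F [-0.1 -0.1 -0.8]
toolx [-0.99   0.139 -0.   ] z [ 0.  0. -1.] q [ 0.36 -0.08  1.71 -0.    1.52 -1.07]
units [-0.02  0.07  0.62]
t 5.9833 pos [0.4672 0.2314 0.2187] bin xyz(mm) [-39.5  -2.  218.7] F [-0.1 -0.1 -0.8]
toolx [-0.99   0.139 -0.   ] z [ 0.  0. -1.] q [ 0.36 -0.08  1.71 -0.    1.52 -1.07]
172.03155881919227 171.40563307303765
elbow_press {'xy': [165.9, 220.2], 'conf': 0.87}
elbow_press {'xy': [398.0, 208.9], 'conf': 0.23}
elbow_edge {'xy': [162.3, 231.6], 'conf': 0.59}
```

>>> {"op": "apply_moves", "data": {"steps": [0, 0.07, 0.8, 0, 0, 0, 0, 0, 0, 0.8, 0, 0, 0, 0, 0, 0, 0.8, 0, 0, 0, 0, 0, 0, 0.8, 0, 0, 0, 0, 0, 0, 0.5, 0, 0, 0, 0, 0, 0, 0.1, 0, 0, 0, 0, 0, 0, 0.1, 0, 0, 0, 0, 0, 0, 0.1, 0, 0, 0, 0, 0, 0, 0.08, 0, 0, 0, 0, 0, 0, 0, 0, 0, 0, 0, 0, 0, 0, 0, 0, 0, 0, 0]}}

```text
invalid input
```

>>> {"op": "apply_moves", "data": {"steps": [0, 0.07, 0.8, 0, 0, 0, 0, 0, 0, 0.8, 0, 0, 0, 0, 0, 0, 0.8, 0, 0, 0, 0, 0, 0, 0.8, 0, 0, 0, 0, 0, 0, 0.5, 0, 0, 0, 0, 0, 0, 0.1, 0, 0, 0, 0, 0, 0, 0.1, 0, 0, 0, 0, 0, 0, 0.1, 0, 0, 0, 0, 0, 0, 0.08, 0, 0, 0, 0, 0, 0, 0, 0, 0, 0, 0]}}

```text
t: 6.97
tool_pos: [0.4682, 0.2338, 0.0974]
orientation: [0.227, 3.132, 0.001]
force: [-3.3, -0.9, 4.6]
opening: 0.0001
gripper_force: 2.3
```

>>> {"op": "apply_moves", "data": {"steps": [0, 0, 0.1, 0, 0, 0, 0, 0, 0, 0.1, 0, 0, 0, 0, 0, 0, 0, 0, 0, 0, 0]}}

```text
t: 7.22
tool_pos: [0.4686, 0.2339, 0.0914]
orientation: [0.226, 3.131, 0.002]
force: [-0.2, -0.0, 3.8]
opening: 0.0003
gripper_force: 2.3
```

>>> {"op": "apply_moves", "data": {"steps": [0, 0, 0.08, 0, 0, 0, 0, 0, 0, 0.02, 0, 0, 0, 0, 0, 0, 0, 0, 0, 0, 0]}}

```text
t: 7.47
tool_pos: [0.4687, 0.2339, 0.0886]
orientation: [0.226, 3.131, 0.002]
force: [-0.3, -0.3, 4.8]
opening: 0.0004
gripper_force: 2.7
```

>>> {"op": "apply_moves", "data": {"steps": [0, 0, -0.9, 0, 0, 0, 0, 0, 0, -1, 0, 0, 0, 0, 0, 0, -1, 0, 0, 0, 0, 0, 0, -1, 0, 0, 0, 0, 0.8, 0, -1, 0, 0, 0, 0, 0.8, 0, -0.5, 0, 0, 0, 0, 0.8, 0, 0, 0, 0, 0, 0, 0.8, 0, 0, 0, 0, 0, 0, 0, 0, 0, 0, 0, 0, 0, 0, 0, 0, 0, 0, 0, 0]}}

```text
t: 8.3
tool_pos: [0.3723, 0.2477, 0.25]
orientation: [0.224, 3.132, 0.002]
force: [-0.7, -0.5, 0.5]
opening: 0.0001
gripper_force: 0.0
```

```bash
python3 - <<'E'
from h import *
st(); snap('top','c_top.png'); 
im=snap('side','c_side.png'); cv2.imwrite('pics/c_crop.png',cv2.resize(im[90:230,130:320,::-1],None,fx=4,fy=4,interpolation=cv2.INTER_CUBIC))
for c in ['top','side']:
    for r in eyes.place_of(c,'elbow_edge')[:2]: print(r, ray_z(c,r['xy'],.174))
print(bin2w(.066-.11,0,.174), proj('side',bin2w(.066-.11,0,.174)))
E
```

```text
t 8.3 pos [0.3723 0.2477 0.25  ] bin xyz(mm) [-135.8   -0.   250. ] F [-0.7 -0.5  0.5]
toolx [-0.99   0.142 -0.002] z [ 0.002  0.001 -1.   ] q [ 0.47 -0.31  1.84 -0.    1.6  -0.96]
{'xy': [158.4, 226.5], 'conf': 0.69} [0.46044175 0.23579016 0.174     ]
{'xy': [217.5, 129.1], 'conf': 0.8} [0.46596397 0.22547538 0.174     ]
{'xy': [245.5, 139.7], 'conf': 0.46} [0.54054307 0.15077143 0.174     ]
[0.46299407 0.23407528 0.174     ] [216.27137375 127.75043193]
```

View pics/c_crop.png

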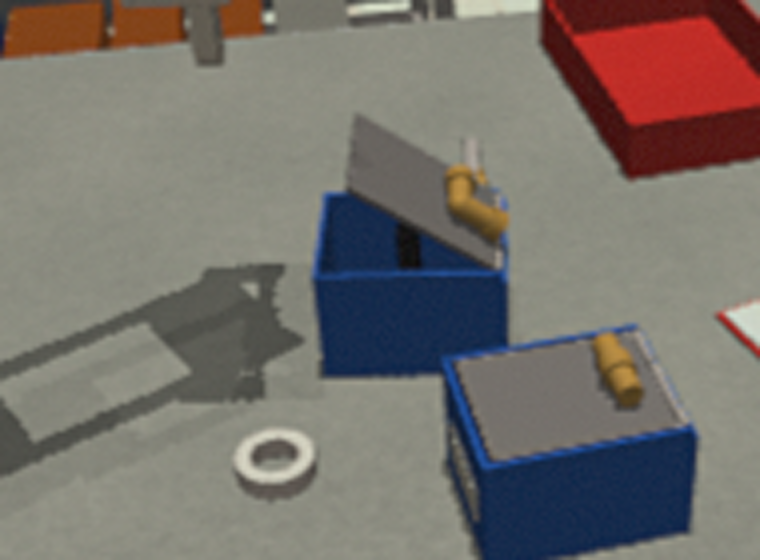

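The side view shows the elbow lid ajar, with its front edge where the model predicts, at about (216,128) in the full frame. The other lids are shut. Next I'll tilt the tool 45° so the fingertips point under the lid edge.

>>> {"op": "apply_moves", "data": {"steps": [0, 0, 0, 0, -1, 0, 0, 0, 0, 0, 0, -1, 0, 0, 0, 0, 0, 0, -1, 0, 0, 0, 0, 0, 0, -1, 0, 0, 0, 0, 0, 0, -1, 0, 0, 0, 0, 0, 0, -1, 0, 0, 0, 0, 0, 0, -1, 0, 0, 0, 0, 0, 0, -0.5, 0, 0, 0, 0, 0, 0, 0, 0, 0]}}

```text
t: 9.25
tool_pos: [0.3712, 0.2472, 0.2467]
orientation: [0.165, 2.351, -0.073]
force: [-0.3, -0.2, -0.8]
opening: 0.0001
gripper_force: 0.0
```

```bash
python3 - <<'E'
from h import *
units(bin2w(-.1,0,.204))
E
```

```text
t 9.25 pos [0.3712 0.2472 0.2467] bin xyz(mm) [-136.8   -0.7  246.7] F [-0.3 -0.2 -0.8]
toolx [-0.7    0.097 -0.708] z [ 0.7   -0.102 -0.707] q [ 1.04 -0.75  2.34 -0.75  1.29 -0.26]
units [0.14 0.02 1.87]
```

>>> {"op": "apply_moves", "data": {"steps": [0.07, 0.02, 0.6, 0, 0, 0, 0, 0.07, 0, 0.6, 0, 0, 0, 0, 0, 0, 0.6, 0, 0, 0, 0, 0, 0, 0.6, 0, 0, 0, 0, 0, 0, 0.6, 0, 0, 0, 0, 0, 0, 0.6, 0, 0, 0, 0, 0, 0, 0, 0, 0, 0, 0]}}

```text
t: 9.83
tool_pos: [0.4463, 0.2354, 0.1675]
orientation: [0.173, 2.355, -0.075]
force: [-0.3, -0.6, 0.3]
opening: 0.0005
gripper_force: 0.0
```

```bash
python3 - <<'E'
from h import *
units(bin2w(-.043,0,.147))
im=snap('side','d_side.png'); cv2.imwrite('pics/d_crop.png',cv2.resize(im[60:220,130:320,::-1],None,fx=3.7,fy=3.7,interpolation=cv2.INTER_CUBIC))
E
```

```text
t 9.8333 pos [0.4463 0.2354 0.1675] bin xyz(mm) [-60.7  -1.2 167.5] F [-0.3 -0.6  0.3]
toolx [-0.702  0.102 -0.704] z [ 0.696 -0.106 -0.71 ] q [ 0.83 -0.55  2.37 -0.78  0.98 -0.26]
units [0.06 0.04 0.9 ]
```

View pics/d_crop.png

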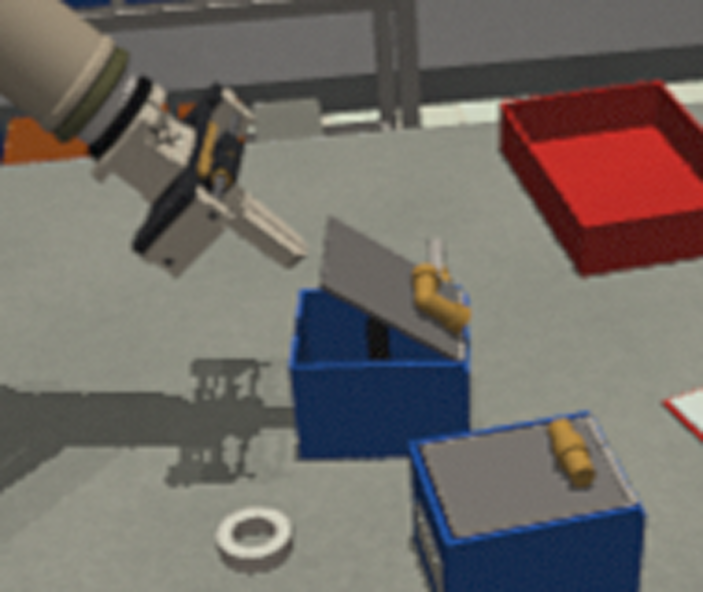

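>>> {"op": "apply_moves", "data": {"steps": [0.06, 0.04, 0.3, 0, 0, 0, 0, 0, 0, 0.3, 0, 0, 0, 0, 0, 0, 0.3, 0, 0, 0, 0, -0.19, 0, 0, 0, 0, 0, 0, -0.19, 0, 0, 0, 0, 0, 0, -0.28, 0, -0.02, 0, 0, 0, 0, -0.28, 0, -0.02, 0, 0, 0, 0, -0.28, 0, -0.02, 0, 0, 0, 0, -0.28, 0, -0.02, 0, 0, 0, 0]}}

```text
t: 10.63
tool_pos: [0.4936, 0.2319, 0.1846]
orientation: [0.17, 2.35, -0.069]
force: [-1.4, -0.0, -1.0]
opening: 0.0002
gripper_force: 0.3
```

```bash
python3 - <<'E'
from h import *
units(bin2w(.016,0,.198))
im=snap('side','e_side.png'); cv2.imwrite('pics/e_crop.png',cv2.resize(im[60:220,130:320,::-1],None,fx=3.7,fy=3.7,interpolation=cv2.INTER_CUBIC))
E
```

```text
t 10.6333 pos [0.4936 0.2319 0.1846] bin xyz(mm) [-13.4   2.4 184.6] F [-1.4 -0.  -1. ]
toolx [-0.699  0.102 -0.708] z [ 0.7   -0.101 -0.707] q [ 0.72 -0.48  2.3  -0.75  0.91 -0.35]
units [-1.01 -0.08  0.38]
```

View pics/e_crop.png

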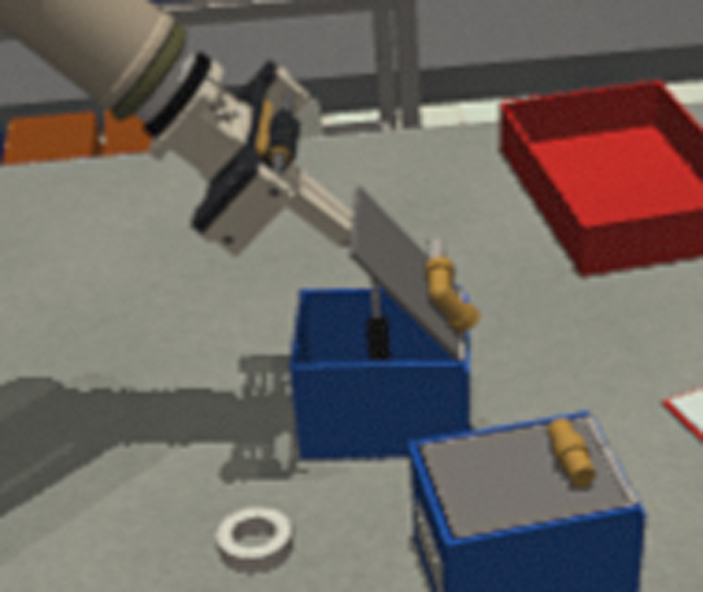

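The lid is up to about 0.95 rad with the fingertips under its edge, and the contact force is small. I'll continue along the arc.

>>> {"op": "apply_moves", "data": {"steps": [-0.25, -0.04, 0.11, 0, 0, 0, 0, -0.25, -0.04, 0.11, 0, 0, 0, 0, -0.25, 0, 0.11, 0, 0, 0, 0, -0.25, 0, 0.11, 0, 0, 0, 0, -0.25, 0, 0.15, 0, 0, 0, 0, -0.25, 0, 0.15, 0, 0, 0, 0, -0.25, 0, 0.15, 0, 0, 0, 0, -0.25, 0, 0.15, 0, 0, 0, 0]}}

```text
t: 11.35
tool_pos: [0.5572, 0.2198, 0.2034]
orientation: [0.17, 2.351, -0.071]
force: [0.2, -0.2, 0.4]
opening: 0.0006
gripper_force: 0.0
```

```bash
python3 - <<'E'
from h import *
units(bin2w(.073,0,.206))
im=snap('side','f_side.png'); cv2.imwrite('pics/f_crop.png',cv2.resize(im[60:220,130:320,::-1],None,fx=3.7,fy=3.7,interpolation=cv2.INTER_CUBIC))
E
```

```text
t 11.35 pos [0.5572 0.2198 0.2034] bin xyz(mm) [ 5.120e+01 -1.000e-01  2.034e+02] F [ 0.2 -0.2  0.4]
toolx [-0.7    0.102 -0.707] z [ 0.7   -0.102 -0.707] q [ 0.59 -0.38  2.19 -0.7   0.83 -0.48]
units [-0.57 -0.    0.45]
```

View pics/f_crop.png

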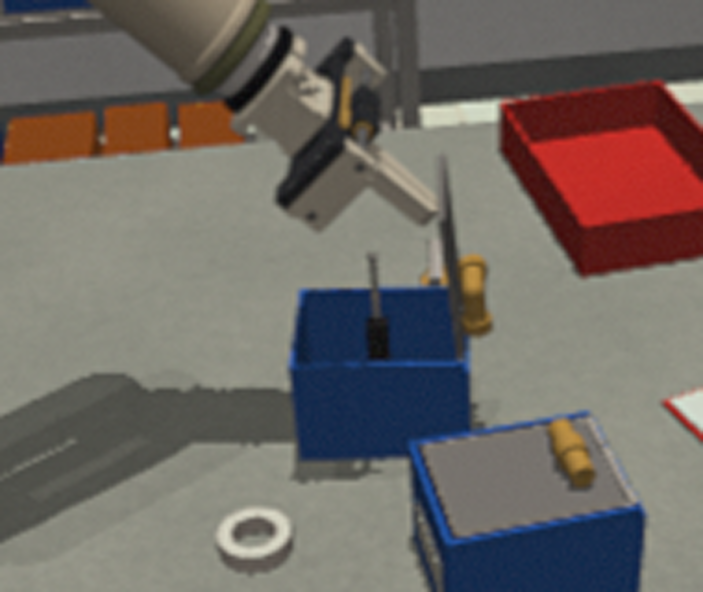

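The lid is upright, or very nearly. A little more push will take it past the balance point, and then I'll back away.

>>> {"op": "apply_moves", "data": {"steps": [-0.25, 0, 0.2, 0, 0, 0, 0, -0.25, 0, 0.22, 0, 0, 0, 0, -0.22, 0, 0.22, 0, 0, 0, 0, -0.22, 0, 0.22, 0, 0, 0, 0, -0.1, 0, 0.1, 0, 0, 0, 0, 0, 0, 0, 0, 0, 0, 0, 0, 0, -0.5, 0, 0, 0, 0, 0, 0, -1, 0, 0, 0, 0, 0, 0, -1, 0, 0, 0, 0, 0, 0, -1, 0, 0, 0, 0, 0, 0, -1, 0, 0, 0, 0, 0, 0, 0, 0, 0, 0, 0]}}

```text
t: 12.4
tool_pos: [0.5029, 0.2294, 0.3066]
orientation: [0.17, 2.346, -0.063]
force: [0.1, 0.5, 2.0]
opening: 0.0006
gripper_force: 0.0
```

```bash
python3 - <<'E'
from h import *
st()
im=snap('side','g_side.png'); cv2.imwrite('pics/g_crop.png',cv2.resize(im[40:360,130:400,::-1],None,fx=1.8,fy=1.8,interpolation=cv2.INTER_CUBIC))
E
```

```text
t 12.4 pos [0.5029 0.2294 0.3066] bin xyz(mm) [ -3.9   1.4 306.6] F [0.1 0.5 2. ]
toolx [-0.696  0.104 -0.711] z [ 0.704 -0.097 -0.704] q [ 0.7  -0.58  2.14 -0.64  1.08 -0.57]
```

View pics/g_crop.png

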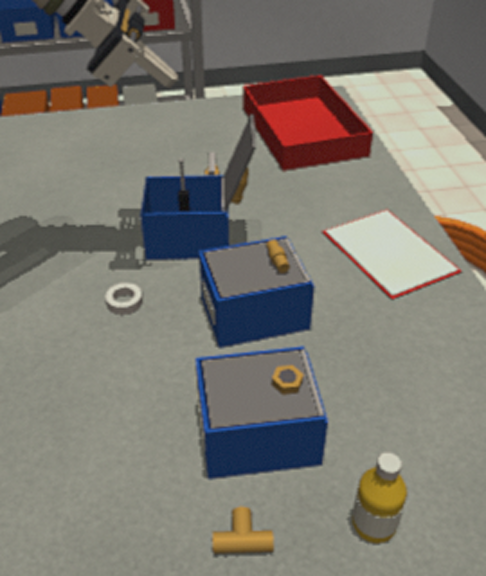

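The lid leans back on its stop and the arm is clear. The other lids are shut and the loose things in view haven't moved. I'll let it settle briefly, then hand in.

>>> {"op": "apply_moves", "data": {"steps": [0, 0, 0, 0, 0, 0, 0, 0, 0, 0, 0, 0, 0, 0, 0, 0, 0, 0, 0, 0, 0, 0, 0, 0, 0, 0, 0, 0, 0, 0, 0, 0, 0, 0, 0, 0, 0, 0, 0, 0, 0, 0]}}

```text
t: 12.95
tool_pos: [0.5039, 0.2272, 0.2997]
orientation: [0.17, 2.352, -0.072]
force: [-0.3, -0.4, -0.4]
opening: 0.0003
gripper_force: 0.0
```

```bash
python3 -c "
from h import *
print(robot.close_job())"
```

```text
the job is handed in; nothing more can be done
None
```

I handed the job in at about 13 s: the last picture shows the elbow bin's lid lying back on its stop, the arm clear, the other two lids shut and the tape, tee and sealant where they stood (the valve was hidden behind the open lid); no verdict came back.

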